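# Put the spare shaker away in the free compartment and cover it

## Task

Put the shaker that stands out on the worktop away in the wooden box: set it down gently and upright in whichever of the two compartments is empty, then slide the box's cover fully over that compartment. The shaker already in the box is the one in use: leave it standing in its compartment, with that compartment uncovered, and do not disturb the candle, the mug and the spoons around.

Things in the scene. Friction and masses are not known exactly. Their poses are not given: they have to be found in the camera images.
- spice_box: Light wooden box, fixed, 180 (x) x 264 (y) mm, 126 mm high over its guide lips. Origin: centre of its underside, on the worktop; z up, y along its length. Two open-topped compartments, 164 (x) x 120 (y) mm inside, parted by an 8 mm wall; outer walls 8 mm thick, tops at 112 mm, 3.5 mm lips on the outer edge up to 126 mm. One holds a shaker, the other is empty; which one varies.
- well_pos (a point): Centre of the floor of the compartment on the box's +y side (left, seen from the robot), 64 mm from the box's centre. The floor is 8 mm above the worktop; in the empty compartment a cork disc, 68 mm across and 4 mm thick, is fixed in the middle of the floor, so its top is 12 mm above the worktop.
- well_neg (a point): The same for the compartment on the box's -y side (right, seen from the robot).
- loose_shaker: The shaker to put away: pepper shaker, glass body and grey domed top, round, 90 mm high, 44 mm across at its widest, the dome above 70 mm only 34 mm across; stands upright on the worktop, left or right of the box. 0.08 to 0.14 kg. Origin: centre of its underside; z along its axis, up.
- box_shaker: The shaker in use: the same kind of shaker (44 mm in diameter, 90 mm high), standing on the floor in one of the box's two compartments. Origin: centre of its underside; z up. It may be under the cover at the start.
- cover (a joint): Sliding cover: darker board 172 (x) x 126 (y) x 6 mm on top of the walls, 112.5 to 118.5 mm above the worktop. Value: its centre's shift along the box's y axis in m, from -0.062 (fully over the -y compartment, the other open) to +0.062 (fully over the +y one). Starts anywhere, stays where left, slides at about 1.5 N, cannot be lifted off.
- cover_grip (a point): Grip point of the cover's handle: the middle of an upright bar standing on the centre of the cover, 70 mm long along the box's x axis, 18 mm thick along the box's y axis and 30 mm high (its top is 148.5 mm above the box's underside). This point lies 10 mm below the bar's top.
- candle: Bystander: plain round candle, 52 mm in diameter, 144 mm high, standing upright on the side of the box where the shaker does not stand. Origin: centre of its underside.
- mug: Bystander: mug, 92 x 127 x 95 mm with its handle, to the left front. Origin: under its middle. Farther left stand a tall fixed mug tree and a roll holder: keep clear of them.
- spoon_left: Bystander: table spoon, 187 x 31 x 6 mm, lying in front of the box to the left. Origin: middle of its underside.
- spoon_right: Bystander: table spoon, 187 x 31 x 6 mm, lying in front to the right. Origin: middle of its underside.
Not all that is in view belongs to the job. Leave any orange look-alike of the box_shaker alone. What is shaped like the loose_shaker but blue is not meant.

How it is judged:
At the end, for the whole second after the job is handed in: The loose shaker stands at rest and upright (within 0.15 rad) on the floor or cork of the compartment that was empty, the other shaker stands upright in the other compartment, and the cover is over the newly filled compartment, within 7 mm of its end stop, leaving the other one open (((y of box_shaker in the frame of spice_box below -0.02 m and y of loose_shaker in the frame of spice_box between 0.02 and 0.108 m and value of joint cover above 0.055 m) or (y of box_shaker in the frame of spice_box above 0.02 m and y of loose_shaker in the frame of spice_box between -0.108 and -0.02 m and value of joint cover below -0.055 m)) and x of loose_shaker in the frame of spice_box between -0.062 and 0.062 m and z of loose_shaker in the frame of spice_box below 0.018 m and angle between each of loose_shaker, box_shaker's own z axis and vertical below 0.15 rad and linear speed of loose_shaker below 0.02 m/s); the robot touches nothing.
It fails at once if the shaker in use is moved more than 40 mm or tipped over (distance of box_shaker from where it was at the start of the episode above 0.04 m or angle between box_shaker's own z axis and vertical above 0.5 rad).
It fails at once if the loose shaker is dropped into the box (moves faster than 0.6 m/s inside it) (x of loose_shaker in the frame of spice_box between -0.085 and 0.085 m and horizontal distance between loose_shaker and spice_box below 0.14 m and z of loose_shaker in the frame of spice_box below 0.1 m and linear speed of loose_shaker above 0.6 m/s).
It fails at once if the candle is moved more than 40 mm or tipped (distance of candle from where it was at the start of the episode above 0.04 m or angle between candle's own z axis and vertical above 0.3 rad).
It fails at once if the mug or a spoon is moved more than 40 mm (distance of any of mug, spoon_left, spoon_right from where it was at the start of the episode above 0.04 m).
It also fails if it takes over 64 s, if anything falls off the work surface, if the arm or the gripper's body presses on something with over 40 N, if the wrist force passes 120 N, or if a joint passes its speed limit or range.

## Robot

A 6-joint arm with a two-finger parallel gripper is mounted at the origin on a cart in front of the work surface, level with it; the furniture and walls round the work are solid. World frame = base frame: x ahead of the robot, y to its left, z up, the work surface at z = 0. Lengths are in m, angles in rad, forces in N, time in s.
With the tool pointing down it reaches from about 0.425 to 0.95 m from the base axis. Payload 14.7 kg.
Tool frame: the origin (TCP) lies on the centre line of the jaws, within the pads' length; the fingertips stand 8 mm ahead of it and the grasp point (between the pads) lies 11 mm behind it; y points along the fingers, x is the direction in which the jaws open and shut, and the axes are right-handed (so a half turn about y gives the same grasp; the last joint's range is limited). The gripper opens to 85 mm and grips with 20 to 120 N. Pads are 22 mm wide; open, the fingers measure 114 mm over their backs; the gripper's body (76 mm by 85 mm) begins 54 mm behind the grasp point. The pads swing forward as they close: fully open they stand 13 mm farther back than shut.
Start: joints at [1.13, 0.48, 1.596, -0, 1.065, -0.047], TCP at [0.249, 0.6, 0.2] pointing down, gripper open.
Joint ranges: [-2.75, 2.75], [-0.82, 2.05], [0.23, 2.67], [-1.56, 4.7], [0.09, 2.69], [-2.92, 2.92]. Speed limits (rad/s): [1.89, 1.89, 2.39, 3.01, 3.01, 3.01].

## Interface

Orientations are given as [roll, pitch, yaw] about the fixed x, y, z axes, in that order (R = Rz(yaw) Ry(pitch) Rx(roll)).
In Python, from cell import robot gives the robot as it stands.
- The arm moves only by the tool jog_arm, never from a script. Its argument "deltas" is a list of rows, each an object of numbers: "x", "y", "z": the shift along the tool's x, y, z in units of 30 mm (1.0 is 30 mm); "yaw": the turn about the tool's y in units of 6 degrees (1.0 is 6 degrees). In form: [{"x": .., "y": .., "z": .., "yaw": ..}, ...]. A call has 1 to 8 rows; each row shifts and turns the commanded pose from where the row before left it, along the tool's axes as they then stand; what a row does not reach is not made up. A row lasts 1/12 s, in which the tool goes at most 41.7 mm and 7.16 degrees, less where a joint would pass 70% of its speed; a pose out of reach is approached as far as the arm can. A call is refused whole if a number of a shift passes 1 or a number of a turn 1, either way. A call with a gripper value outside its range is refused whole. "fingers" is the finger opening in mm, from 0 to 85.4, set as the call begins (left out, the last holds). The fingers move at their own pace and stop on an object; the grip force is fixed at half the most. Time passes only in rows, so rows that do not move let the fingers close. It gives the time, the measured TCP pose, the force and the opening at its end, in the units of the state.
- robot.sense(): the state, without advancing time (a new reading comes with each control period).
- robot.grab_frame(name): name is "scene" or "top" or "wrist"; returns a dict with "image" (400x640x3 uint8, blue, green, red), "camera_matrix" (3x3 intrinsics, pixels), "extrinsics" (4x4, takes a point from camera to world coordinates); the wrist camera has in their place "tool_from_camera" (4x4, takes a point from camera to tool coordinates, whose origin is the TCP and whose axes are the tool frame's). Camera axes: x right, y down, z forward; pixel columns grow to the right and rows downward; lengths in m; the calibration is good to about 2 mm. A picture is of the moment at which its call begins: read the wrist's pose just before it. There is no depth.
- robot.finish_job(): hands the job in, once; it reports no verdict.
The state is a dict: "t": time; "joint_positions": joint angles; "joint_velocities": joint speeds; "tau": joint torques, N m; "eef_pos": TCP position; "eef_rot": TCP orientation; "contact_force": force on the tool from outside, world axes, zero at the start; "moment": the same for the moment, N m; "finger_gap": finger opening in m.
Only numpy, scipy, OpenCV 4.12 (cv2) and the standard library are available. Lean on these libraries where they do the work, as an engineer would, in place of code of your own. Each camera call takes 0.05 s, during which the arm holds its last target. There are 200 camera calls.

## Working session

There is one attempt and no reset: what is moved stays moved. The work goes in short steps, Python scripts to look and compute and a tool call to move; the robot and the scene stay as the last step left them, time stands still between calls to the robot, and variables do not carry over. Pictures are saved under pics/ and viewed, about 8 in all and at most 12, crops included, and the job is handed in when it is done.

Besides the shell and the picture viewer there is one more tool, called after "Call:" by a JSON object that holds its "method" and its "body", one argument or row to a line. jog_arm: Moves the arm, as the interface text tells. Its arguments: {"type":"object","properties":{"deltas":{"type":"array","items":{"type":"object","properties":{"x":{"type":"number"},"y":{"type":"number"},"z":{"type":"number"},"yaw":{"type":"number"}}}},"fingers":{"type":"number"}},"required":["deltas"]}

```bash
mkdir -p pics
cat > h.py <<'E'
import numpy as np, cv2
from cell import robot
from scipy.spatial.transform import Rotation as R
def cam(f,s=None):
    K=np.array(f["camera_matrix"])
    if "extrinsics" in f: T=np.array(f["extrinsics"])
    else:
        W=np.eye(4);W[:3,:3]=R.from_euler('xyz',s["eef_rot"]).as_matrix();W[:3,3]=s["eef_pos"];T=W@np.array(f["tool_from_camera"])
    return K,T
def pt(K,T,u,v,z):
    d=T[:3,:3]@np.linalg.inv(K)@np.array([u,v,1.]);c=T[:3,3]
    return c+d*(z-c[2])/d[2]
def px(K,T,p):
    q=K@(T[:3,:3].T@(np.array(p)-T[:3,3]));return q[:2]/q[2]
E
python3 - <<'E'
from h import *
s=robot.sense();print(s["eef_pos"],s["eef_rot"],s["finger_gap"])
for n in("scene","top"):
    f=robot.grab_frame(n);cv2.imwrite(f"pics/{n}0.png",f["image"]);np.savez(f"{n}.npz",K=cam(f)[0],T=cam(f)[1]);print(n,np.round(cam(f)[0],1).tolist(),np.round(cam(f)[1],3).tolist())
E
```

```text
[0.24918702 0.59986064 0.19976983] [-1.57073702e+00  1.20282850e-03  1.17699257e+00] 0.08503794715749802
scene [[486.7, 0.0, 307.0], [0.0, 486.7, 197.2], [0.0, 0.0, 1.0]] [[0.552, -0.712, 0.434, -0.029], [-0.834, -0.478, 0.276, -0.275], [0.011, -0.515, -0.857, 1.154], [0.0, 0.0, 0.0, 1.0]]
top [[376.7, 0.0, 322.0], [0.0, 376.7, 195.1], [0.0, 0.0, 1.0]] [[-0.025, -0.981, 0.193, 0.259], [-1.0, 0.025, -0.001, 0.065], [-0.004, -0.193, -0.981, 1.192], [0.0, 0.0, 0.0, 1.0]]
```

View pics/top0.png

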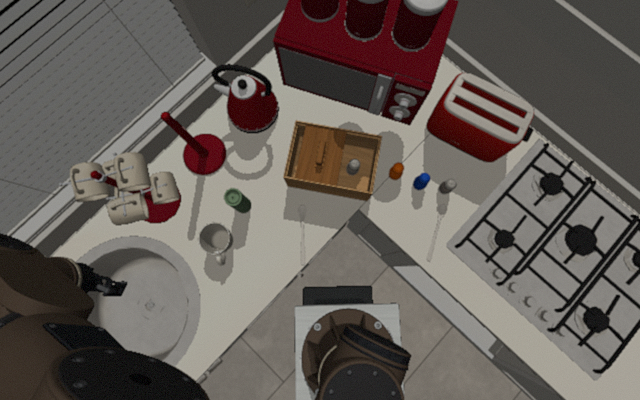

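View pics/scene0.png

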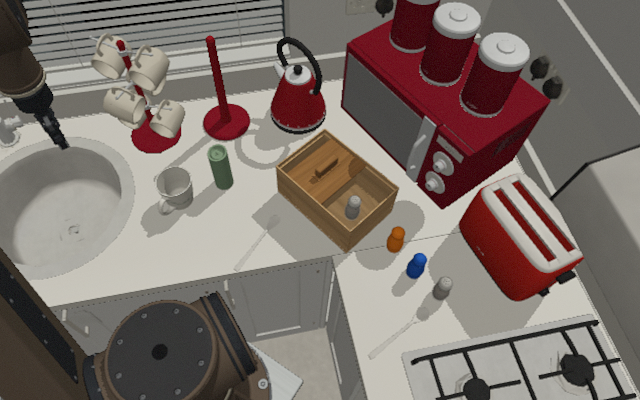

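The cover is over the +y compartment and the shaker in use stands in the open −y one (top view about 353,166). On the right stand an orange shaker (396,171), a blue one (421,181) and the grey loose shaker (447,186). I'll enlarge for accurate pixels.

Run:
```python
import cv2
a=cv2.imread("pics/top0.png")[110:210,275:475];cv2.imwrite("pics/topc.png",cv2.resize(a,None,fx=4,fy=4,interpolation=cv2.INTER_CUBIC))
```

```text
(no output)
```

View pics/topc.png

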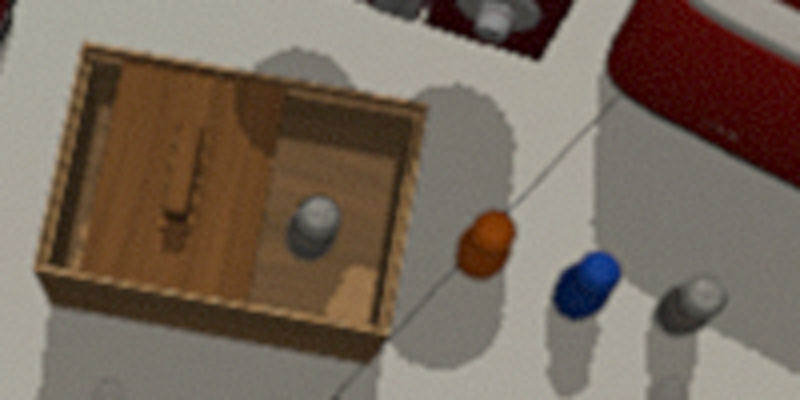

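Crop (4×, offset 275,110): rim corners at (85,45), (427,104), (387,335), (38,268); bar top middle near (188,172); grey loose shaker's dome near (706,291); shaker in use's dome (320,212).

Run:
```python
from h import *
d=np.load("top.npz");K,T=d["K"],d["T"]
g=lambda u,v,z:pt(K,T,275+(u+.5)/4-.5,110+(v+.5)/4-.5,z)
C=np.array([g(*p,.126) for p in[(85,45),(427,104),(387,335),(38,268)]]);print(C.round(3))
print([np.linalg.norm(C[i]-C[i-1]).round(3) for i in range(4)])
c=C.mean(0);yv=(C[0]+C[3]-C[1]-C[2])[:2];yv/=np.linalg.norm(yv);xv=np.array([yv[1],-yv[0]])
print("box",c,"yaw",np.degrees(np.arctan2(xv[1],xv[0])))
for n,p in dict(bar=(188,172,.1485),boxsh=(320,212,.096),loose=(706,291,.088),blue=(602,268,.088)).items():
    q=g(*p);r=q[:2]-c[:2];print(n,q.round(3),"box frame",(r@xv).round(3),(r@yv).round(3),"reach",np.hypot(*q[:2]).round(3))
q=g(680,322,.005);print("loose base front",q)
# candle, mug, spoons rough
for n,u,v,z in[("candle",233,196,.144),("mug",215,238,.09),("spL",303,237,0),("spR",435,237,0)]:print(n,pt(K,T,u,v,z).round(3))
```

```text
[[ 0.697  0.137  0.126]
 [ 0.644 -0.117  0.126]
 [ 0.47  -0.078  0.126]
 [ 0.526  0.173  0.126]]
[np.float64(0.175), np.float64(0.259), np.float64(0.179), np.float64(0.258)]
box [0.58422388 0.02896013 0.126     ] yaw -12.236265411680181
bar [0.589 0.062 0.149] box frame -0.003 0.034 reach 0.592
boxsh [ 0.571 -0.036  0.096] box frame 0.001 -0.067 reach 0.573
loose [ 0.505 -0.324  0.088] box frame -0.003 -0.362 reach 0.6
blue [ 0.524 -0.248  0.088] box frame 0.0 -0.283 reach 0.58
loose base front [ 0.49819608 -0.33023838  0.005     ]
candle [0.469 0.317 0.144]
mug [0.356 0.38  0.09 ]
spL [0.36  0.128 0.   ]
spR [ 0.349 -0.288  0.   ]
```

Call:
{"method": "jog_arm", "body": {
  "deltas": [
    {"y": -1,"yaw": -0.87},
    {"y": -0.5,"yaw": -0.87},
    {"x": -0.94,"z": -0.93},
    {"x": -0.94,"z": -0.93},
    {"x": -0.94,"z": -0.93},
    {"x": -0.94,"z": -0.93},
    {"x": -0.94,"z": -0.93},
    {"x": -0.94,"z": -0.93}
  ],
  "fingers": 45
}}

```text
invalid input at $.deltas[0]: expected keys x, y, z, yaw
```

Call:
{"method": "jog_arm", "body": {
  "deltas": [
    {"x": -0.94,"z": -0.93},
    {"x": -0.94,"z": -0.93},
    {"x": -0.94,"z": -0.93},
    {"x": -0.94,"z": -0.93},
    {"x": -0.94,"z": -0.93},
    {"x": -0.94,"z": -0.93},
    {"x": -0.94,"z": -0.93},
    {}
  ]
}}

```text
invalid input at $.deltas[0]: expected keys x, y, z, yaw
```

```bash
cat >> h.py <<'E'
def to(p,head=None):
    s=robot.sense();M=R.from_euler('xyz',s["eef_rot"]).as_matrix()
    h=np.degrees(np.arctan2(M[1,0],M[0,0]));print("t",round(s["t"],2),"pos",s["eef_pos"].round(4),"head",h.round(2),"tooly",M[:,1].round(3),"F",np.round(s["contact_force"],1),"gap",round(s["finger_gap"],4))
    if p is not None: print("units",((M.T@(np.array(p)-s["eef_pos"]))/.03).round(2),"yaw",None if head is None else round((h-head)/6,2))
    return s
E
python3 - <<'E'
from h import *
s=to([.589,.062,.2],77.8)
f=robot.grab_frame("wrist");K,T=cam(f,s);np.savez("w1.npz",K=K,T=T);cv2.imwrite("pics/w1.png",f["image"])
E
```

```text
t 0.1 pos [0.2492 0.5999 0.1998] head 67.44 tooly [-0.    -0.001 -1.   ] F [-0.7  0.2  0.1] gap 0.0854
units [-1.221e+01  1.000e-02 -1.734e+01] yaw -1.73
```

View pics/w1.png

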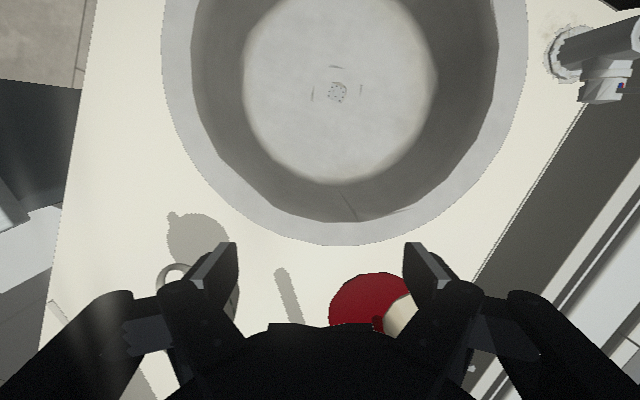

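The view shows the sink, with the mug (about 190,290) and the mug tree's base (370,305) close by, so I'll move out along −y first, then across.

Call:
{"method": "jog_arm", "body": {
  "deltas": [
    {"x": 0,"y": -1,"z": 0,"yaw": -0.87},
    {"x": 0,"y": -0.5,"z": 0,"yaw": -0.87},
    {"x": -0.98,"y": 0,"z": -0.21,"yaw": 0},
    {"x": -0.98,"y": 0,"z": -0.21,"yaw": 0},
    {"x": -0.98,"y": 0,"z": -0.21,"yaw": 0},
    {"x": -0.98,"y": 0,"z": -0.21,"yaw": 0},
    {"x": -0.98,"y": 0,"z": -0.21,"yaw": 0},
    {"x": -0.73,"y": 0,"z": -0.98,"yaw": 0}
  ],
  "fingers": 45
}}

```text
t: 0.82
eef_pos: [0.2706, 0.4202, 0.2452]
eef_rot: [-1.569, 0.001, 1.361]
contact_force: [0.8, 1.7, 0.6]
finger_gap: 0.045
```

Call:
{"method": "jog_arm", "body": {
  "deltas": [
    {"x": -0.73,"y": 0,"z": -0.98,"yaw": 0},
    {"x": -0.73,"y": 0,"z": -0.98,"yaw": 0},
    {"x": -0.73,"y": 0,"z": -0.98,"yaw": 0},
    {"x": -0.73,"y": 0,"z": -0.98,"yaw": 0},
    {"x": -0.73,"y": 0,"z": -0.98,"yaw": 0},
    {"x": -0.73,"y": 0,"z": -0.98,"yaw": 0},
    {"x": -0.73,"y": 0,"z": -0.98,"yaw": 0},
    {"x": -0.73,"y": 0,"z": -0.98,"yaw": 0}
  ]
}}

```text
t: 1.48
eef_pos: [0.4674, 0.1999, 0.2454]
eef_rot: [-1.571, -0.0, 1.359]
contact_force: [-0.1, 0.5, 1.0]
finger_gap: 0.0456
```

Call:
{"method": "jog_arm", "body": {
  "deltas": [
    {"x": -0.73,"y": 0,"z": -0.98,"yaw": 0},
    {"x": -0.73,"y": 0,"z": -0.98,"yaw": 0},
    {"x": -0.73,"y": 0,"z": -0.98,"yaw": 0},
    {"x": 0,"y": 0,"z": 0,"yaw": 0},
    {"x": 0,"y": 0,"z": 0,"yaw": 0}
  ]
}}

```text
t: 1.9
eef_pos: [0.5398, 0.1173, 0.245]
eef_rot: [-1.57, 0.0, 1.356]
contact_force: [-0.7, -0.4, -0.6]
finger_gap: 0.045
```

Run:
```python
from h import *
s=to([.589,.062,.22],77.8)
f=robot.grab_frame("wrist");K,T=cam(f,s);np.savez("w1.npz",K=K,T=T);cv2.imwrite("pics/w2.png",f["image"])
```

```text
t 1.9 pos [0.5398 0.1173 0.245 ] head 77.71 tooly [-0.001 -0.    -1.   ] F [-0.7 -0.4 -0.6] gap 0.045
units [-1.45  0.83 -1.99] yaw -0.02
```

View pics/w2.png

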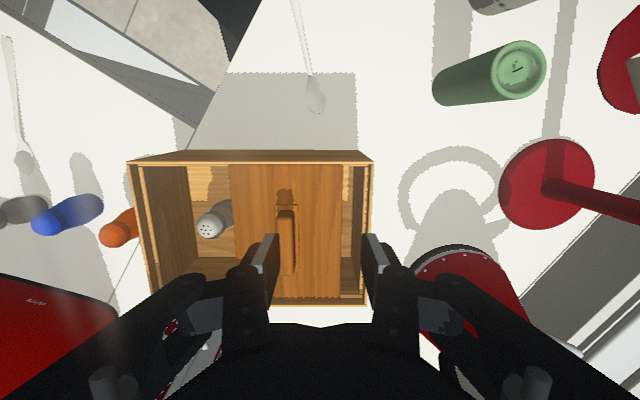

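Wrist view: bar top spans about (280–296, 208–275), cover from u≈230 to 342, box rim from (128,160) to (373,158); it leaves a gap on the +y side.

Run:
```python
from h import *
d=np.load("w1.npz");K,T=d["K"],d["T"]
for n,u,v,z in[("bar near",288,209,.1485),("bar far",286,275,.1485),("rimL",128,161,.126),("rimR",374,159,.126)]:print(n,pt(K,T,u,v,z).round(4))
c=np.array([.5842,.029]);h=np.radians(-12.2);x=np.array([np.cos(h),np.sin(h)]);y=np.array([-x[1],x[0]])
p=lambda a,b,z:px(K,T,[*(c+a*x+b*y),z]).round(0)
print(p(-.09,-.132,.126),p(-.09,.132,.126),p(-.035,.034,.1485),p(.035,.034,.1485))
```

```text
bar near [0.5513 0.0797 0.1485]
bar far [0.6246 0.059  0.1485]
rimL [ 0.4702 -0.0769  0.126 ]
rimR [0.5234 0.1775 0.126 ]
[124. 160.] [374. 160.] [280. 216.] [283. 276.]
```

Call:
{"method": "jog_arm", "body": {
  "deltas": [
    {"x": -0.65,"y": 0,"z": -0.96,"yaw": 0},
    {"x": -0.65,"y": 0,"z": -0.96,"yaw": 0},
    {"x": 0,"y": 0.9,"z": 0,"yaw": 0},
    {"x": 0,"y": 0.9,"z": 0,"yaw": 0},
    {"x": 0,"y": 0.9,"z": 0,"yaw": 0},
    {"x": 0,"y": 0.6,"z": 0,"yaw": 0},
    {"x": 0,"y": 0.4,"z": 0,"yaw": 0},
    {"x": 0,"y": 0,"z": 0,"yaw": 0}
  ]
}}

```text
t: 2.62
eef_pos: [0.5847, 0.0698, 0.1319]
eef_rot: [-1.566, 0.001, 1.361]
contact_force: [0.3, -0.1, -0.7]
finger_gap: 0.0449
```

Run:
```python
from h import *
s=to([.588,.067,.131],77.8)
```

```text
t 2.62 pos [0.5847 0.0698 0.1319] head 77.96 tooly [-0.005 -0.    -1.   ] F [ 0.3 -0.1 -0.7] gap 0.0449
units [-0.07  0.03 -0.13] yaw 0.03
```

Call:
{"method": "jog_arm", "body": {
  "deltas": [
    {"x": -0.4,"y": 0,"z": 0,"yaw": 0},
    {"x": -0.4,"y": 0,"z": 0,"yaw": 0},
    {"x": -0.4,"y": 0,"z": 0,"yaw": 0},
    {"x": -0.4,"y": 0,"z": 0,"yaw": 0},
    {"x": -0.4,"y": 0,"z": 0,"yaw": 0},
    {"x": -0.4,"y": 0,"z": 0,"yaw": 0},
    {"x": -0.4,"y": 0,"z": 0,"yaw": 0},
    {"x": -0.4,"y": 0,"z": 0,"yaw": 0}
  ]
}}

```text
t: 3.28
eef_pos: [0.5667, -0.0266, 0.1345]
eef_rot: [-1.571, 0.0, 1.359]
contact_force: [-0.0, 0.1, -0.2]
finger_gap: 0.045
```

Call:
{"method": "jog_arm", "body": {
  "deltas": [
    {"x": -0.2,"y": 0,"z": 0,"yaw": 0},
    {"x": -0.1,"y": 0,"z": 0,"yaw": 0},
    {"x": -0.1,"y": 0,"z": 0,"yaw": 0}
  ]
}}

```text
t: 3.53
eef_pos: [0.5644, -0.0374, 0.1344]
eef_rot: [-1.571, -0.0, 1.359]
contact_force: [0.5, -0.8, -0.1]
finger_gap: 0.0447
```

Call:
{"method": "jog_arm", "body": {
  "deltas": [
    {"x": -0.1,"y": 0,"z": 0,"yaw": 0},
    {"x": 0,"y": 0,"z": 0,"yaw": 0}
  ]
}}

```text
t: 3.7
eef_pos: [0.5638, -0.04, 0.1343]
eef_rot: [-1.571, 0.0, 1.359]
contact_force: [-0.2, -0.1, -0.4]
finger_gap: 0.0451
```

Call:
{"method": "jog_arm", "body": {
  "deltas": [
    {"x": -0.15,"y": 0,"z": 0,"yaw": 0},
    {"x": 0,"y": 0,"z": 0,"yaw": 0}
  ]
}}

```text
t: 3.87
eef_pos: [0.5628, -0.0445, 0.1344]
eef_rot: [-1.571, 0.0, 1.36]
contact_force: [0.0, -1.2, -0.7]
finger_gap: 0.045
```

Call:
{"method": "jog_arm", "body": {
  "deltas": [
    {"x": -0.1,"y": 0,"z": 0,"yaw": 0},
    {"x": 0,"y": 0,"z": 0,"yaw": 0}
  ]
}}

```text
t: 4.03
eef_pos: [0.5622, -0.0474, 0.1344]
eef_rot: [-1.571, 0.0, 1.359]
contact_force: [0.0, -0.2, 0.7]
finger_gap: 0.0452
```

Run:
```python
from h import *
to(None)
f=robot.grab_frame("top");a=f["image"][110:210,275:475];cv2.imwrite("pics/t2.png",cv2.resize(a,None,fx=4,fy=4,interpolation=cv2.INTER_CUBIC))
```

```text
t 4.03 pos [ 0.5622 -0.0474  0.1344] head 77.89 tooly [-0. -0. -1.] F [ 0.  -0.2  0.7] gap 0.0452
```

View pics/t2.png

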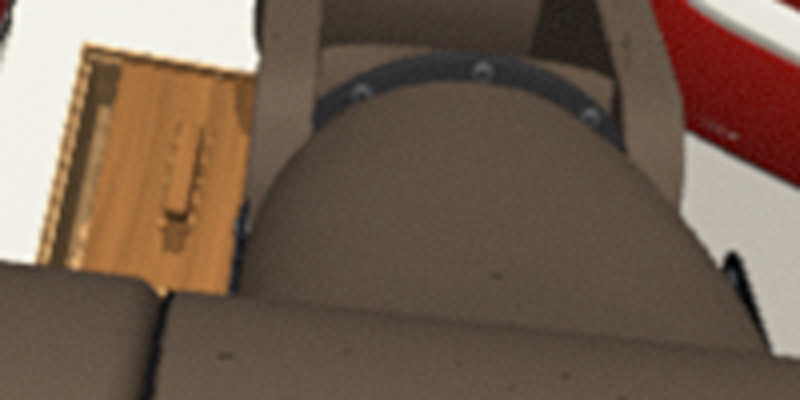

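The top view shows the cover unmoved (bar still at about 188,172), so the fingers passed over or beside the bar. I'll look from the side.

Run:
```python
from h import *
s=to(None)
f=robot.grab_frame("scene");K,T=cam(f);cv2.imwrite("pics/s2f.png",f["image"])
print("tcp px",px(K,T,s["eef_pos"]),"bar px",px(K,T,[.588,.067,.1485]),px(K,T,[.588,.067,.1185]))
a=cv2.resize(f["image"][100:260,230:430],None,fx=4,fy=3.75)[:600]
f2=robot.grab_frame("wrist");b=cv2.resize(f2["image"],(800,500))
cv2.imwrite("pics/s2.png",cv2.resize(np.hstack([cv2.resize(a,(400,320)),cv2.resize(f2["image"],(400,320))]),None,fx=1,fy=1))
```

```text
t 4.08 pos [ 0.5623 -0.0473  0.1344] head 77.88 tooly [-0. -0. -1.] F [ 0.7  0.6 -0.5] gap 0.0449
tcp px [357.82710073 195.00079796] bar px [324.40634101 163.17261975] [323.91511577 169.88159695]
```

View pics/s2.png

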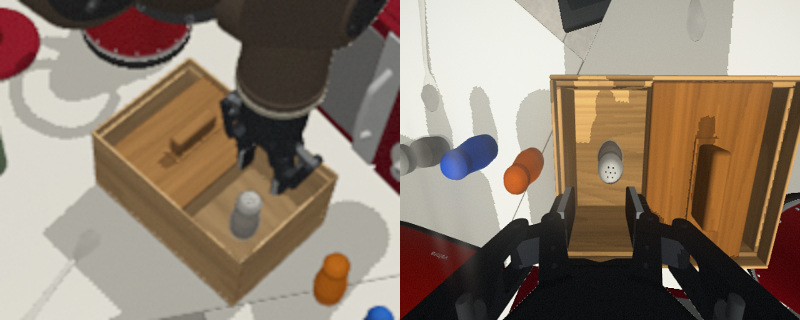

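The fingers hang over the −y compartment near its far end, with the bar left behind; in the wrist half, the fingers' rows (about 230–275 full-size) overlap only the far end of the bar. I'll check where the TCP should project.

Run:
```python
from h import *
s=to(None);f=robot.grab_frame("wrist");K=np.array(f["camera_matrix"]);X=np.array(f["tool_from_camera"]);print(X.round(3).tolist(),K.round(0).tolist())
for p in[(-.0225,-.011,0),(.0225,-.011,0),(-.0225,.003,0),(.0225,.003,0),(0,0,0),(-.0225,.003,-.011),(-.0225,.003,.011)]:print(p,px(K,X,p).round(0))
f=robot.grab_frame("wrist");cv2.imwrite("pics/w3.png",f["image"][150:350,130:530].repeat(2,0).repeat(2,1))
```

```text
t 4.18 pos [ 0.5623 -0.0471  0.1344] head 77.87 tooly [ 0.  0. -1.] F [-0.5 -0.7 -0.3] gap 0.045
[[1.0, 0.0, -0.001, -0.001], [0.001, -0.27, 0.963, -0.173], [-0.0, -0.963, -0.27, 0.068], [0.0, 0.0, 0.0, 1.0]] [[277.0, 0.0, 320.0], [0.0, 277.0, 198.0], [0.0, 0.0, 1.0]]
(-0.0225, -0.011, 0) [287. 232.]
(0.0225, -0.011, 0) [358. 232.]
(-0.0225, 0.003, 0) [289. 224.]
(0.0225, 0.003, 0) [355. 224.]
(0, 0, 0) [322. 226.]
(-0.0225, 0.003, -0.011) [289. 239.]
(-0.0225, 0.003, 0.011) [289. 209.]
```

View pics/w3.png

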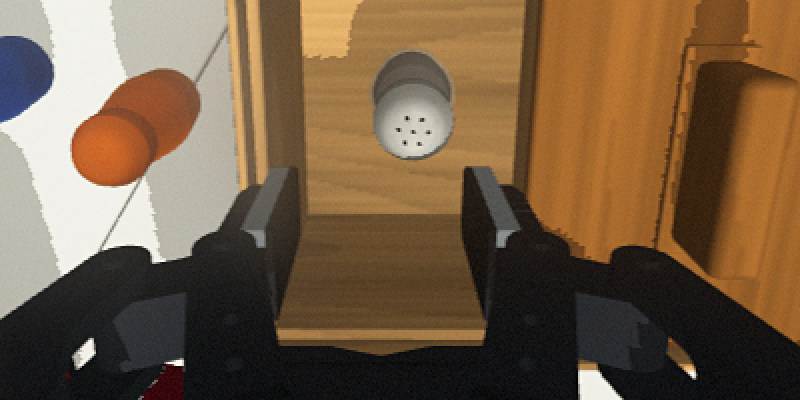

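In the wrist view (2×, offset 130,150), the pad tips' inner edges lie at (297,168) and (462,168), i.e. full pixels (278,234) and (361,234). At a 45 mm opening that puts the tips about 33 mm *behind* the reported TCP. The description says 8 mm ahead. This fits the fingers having passed over the bar, so the fingers sit about 37 mm higher than described. I'll go back and descend lower, watching the force.

Call:
{"method": "jog_arm", "body": {
  "deltas": [
    {"x": 0.8,"y": 0,"z": 0,"yaw": 0},
    {"x": 0.8,"y": 0,"z": 0,"yaw": 0},
    {"x": 0.8,"y": 0,"z": 0,"yaw": 0},
    {"x": 0.8,"y": 0,"z": 0,"yaw": 0},
    {"x": 0.7,"y": 0,"z": 0,"yaw": 0},
    {"x": 0,"y": 0,"z": 0,"yaw": 0},
    {"x": 0,"y": 0,"z": 0,"yaw": 0}
  ]
}}

```text
t: 4.87
eef_pos: [0.5868, 0.0681, 0.1343]
eef_rot: [-1.571, 0.0, 1.361]
contact_force: [-0.2, -0.6, -0.2]
finger_gap: 0.0451
```

Run:
```python
from h import *
s=to([.588,.067,.095],77.8)
```

```text
t 4.87 pos [0.5868 0.0681 0.1343] head 77.99 tooly [-0. -0. -1.] F [-0.2 -0.6 -0.2] gap 0.0451
units [-0.03  1.31 -0.05] yaw 0.03
```

Call:
{"method": "jog_arm", "body": {
  "deltas": [
    {"x": 0,"y": 0.3,"z": 0,"yaw": 0},
    {"x": 0,"y": 0.3,"z": 0,"yaw": 0},
    {"x": 0,"y": 0,"z": 0,"yaw": 0}
  ]
}}

```text
t: 5.12
eef_pos: [0.5854, 0.0662, 0.1142]
eef_rot: [-1.568, 0.001, 1.358]
contact_force: [-1.0, 0.3, -0.5]
finger_gap: 0.0447
```

Call:
{"method": "jog_arm", "body": {
  "deltas": [
    {"x": 0,"y": 0.25,"z": 0,"yaw": 0},
    {"x": 0,"y": 0.2,"z": 0,"yaw": 0},
    {"x": 0,"y": 0.2,"z": 0,"yaw": 0},
    {"x": 0,"y": 0,"z": 0,"yaw": 0}
  ]
}}

```text
t: 5.45
eef_pos: [0.5861, 0.0669, 0.0955]
eef_rot: [-1.569, 0.0, 1.359]
contact_force: [-0.3, 0.4, -0.4]
finger_gap: 0.0452
```

Call:
{"method": "jog_arm", "body": {
  "deltas": [
    {"x": -0.4,"y": 0,"z": 0,"yaw": 0},
    {"x": -0.3,"y": 0,"z": 0,"yaw": 0},
    {"x": -0.3,"y": 0,"z": 0,"yaw": 0}
  ]
}}

```text
t: 5.7
eef_pos: [0.5803, 0.037, 0.097]
eef_rot: [-1.571, -0.0, 1.359]
contact_force: [0.1, 1.7, -1.2]
finger_gap: 0.0447
```

Call:
{"method": "jog_arm", "body": {
  "deltas": [
    {"x": -0.4,"y": 0,"z": 0,"yaw": 0},
    {"x": -0.4,"y": 0,"z": 0,"yaw": 0},
    {"x": -0.4,"y": 0,"z": 0,"yaw": 0},
    {"x": -0.4,"y": 0,"z": 0,"yaw": 0},
    {"x": -0.4,"y": 0,"z": 0,"yaw": 0},
    {"x": -0.3,"y": 0,"z": 0,"yaw": 0},
    {"x": 0,"y": 0,"z": 0,"yaw": 0}
  ]
}}

```text
t: 6.28
eef_pos: [0.5658, -0.0316, 0.097]
eef_rot: [-1.571, 0.0, 1.358]
contact_force: [0.5, -0.1, 0.1]
finger_gap: 0.0451
```

Call:
{"method": "jog_arm", "body": {
  "deltas": [
    {"x": -0.15,"y": 0,"z": 0,"yaw": 0},
    {"x": -0.15,"y": 0,"z": 0,"yaw": 0},
    {"x": 0,"y": 0,"z": 0,"yaw": 0}
  ]
}}

```text
t: 6.53
eef_pos: [0.5642, -0.0388, 0.0969]
eef_rot: [-1.571, 0.0, 1.359]
contact_force: [-1.1, 0.2, 0.4]
finger_gap: 0.0449
```

Call:
{"method": "jog_arm", "body": {
  "deltas": [
    {"x": -0.15,"y": 0,"z": 0,"yaw": 0},
    {"x": 0,"y": 0,"z": 0,"yaw": 0}
  ]
}}

```text
t: 6.7
eef_pos: [0.5635, -0.0419, 0.0969]
eef_rot: [-1.571, -0.002, 1.359]
contact_force: [3.5, 9.3, -0.1]
finger_gap: 0.0452
```

The cover met its −y stop (9.8 N). Now lift, turn 90° and go over the loose shaker.

Call:
{"method": "jog_arm", "body": {
  "deltas": [
    {"x": 0.3,"y": 0,"z": 0,"yaw": 0},
    {"x": 0,"y": -1,"z": 0,"yaw": 0},
    {"x": 0,"y": -1,"z": 0,"yaw": 0},
    {"x": 0,"y": -1,"z": 0,"yaw": 1},
    {"x": 0,"y": -1,"z": 0,"yaw": 1},
    {"x": 0,"y": 0,"z": 0,"yaw": 1},
    {"x": 0,"y": 0,"z": 0,"yaw": 1},
    {"x": 0,"y": 0,"z": 0,"yaw": 1}
  ]
}}

```text
t: 7.37
eef_pos: [0.5654, -0.0337, 0.2176]
eef_rot: [-1.572, -0.001, 0.831]
contact_force: [0.1, 0.7, 0.1]
finger_gap: 0.0449
```

Call:
{"method": "jog_arm", "body": {
  "deltas": [
    {"x": 0,"y": 0,"z": 0,"yaw": 1},
    {"x": 0,"y": 0,"z": 0,"yaw": 1},
    {"x": 0,"y": 0,"z": 0,"yaw": 1},
    {"x": 0,"y": 0,"z": 0,"yaw": 1},
    {"x": 0,"y": 0,"z": 0,"yaw": 1},
    {"x": 0,"y": 0,"z": 0,"yaw": 1},
    {"x": 0,"y": 0,"z": 0,"yaw": 1},
    {"x": 0,"y": 0,"z": 0,"yaw": 1}
  ],
  "fingers": 85
}}

```text
t: 8.03
eef_pos: [0.5651, -0.0336, 0.2168]
eef_rot: [-1.571, 0.0, -0.007]
contact_force: [0.1, 0.1, -0.0]
finger_gap: 0.0851
```

Call:
{"method": "jog_arm", "body": {
  "deltas": [
    {"x": 0,"y": 0,"z": 0,"yaw": 1},
    {"x": 0,"y": 0,"z": 0,"yaw": 1},
    {"x": 0,"y": 0,"z": -1,"yaw": 0},
    {"x": 0,"y": 0,"z": -1,"yaw": 0},
    {"x": 0,"y": 0,"z": -1,"yaw": 0},
    {"x": 0,"y": 0,"z": -1,"yaw": 0},
    {"x": 0,"y": 0,"z": -1,"yaw": 0},
    {"x": 0,"y": 0,"z": 0,"yaw": 0}
  ]
}}

```text
t: 8.7
eef_pos: [0.5329, -0.1846, 0.2169]
eef_rot: [-1.572, -0.0, -0.213]
contact_force: [-0.0, -0.6, -0.2]
finger_gap: 0.0849
```

Run:
```python
from h import *
s=to([.505,-.324,.2],-12.2)
f=robot.grab_frame("top");a=f["image"][110:210,275:475];cv2.imwrite("pics/t3.png",cv2.resize(a,None,fx=4,fy=4,interpolation=cv2.INTER_CUBIC))
f=robot.grab_frame("wrist");K,T=cam(f,s);np.savez("w4.npz",K=K,T=T);cv2.imwrite("pics/w4.png",f["image"])
print("pred loose dome",px(K,T,[.505,-.324,.09]),"base",px(K,T,[.505,-.324,0]))
```

```text
t 8.7 pos [ 0.5329 -0.1846  0.2169] head -12.23 tooly [-0.    -0.002 -1.   ] F [-0.  -0.6 -0.2] gap 0.0849
units [ 0.08  0.57 -4.74] yaw -0.0
pred loose dome [321.11522863 294.46336537] base [320.81061013 259.54472594]
```

View pics/w4.png

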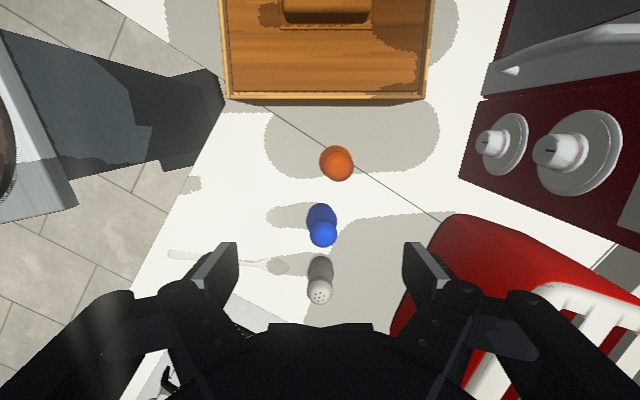

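The wrist view shows the grey shaker (dome 319,292; base about 321,262) within 3 px of the prediction; the spoon's bowl ends near (290,268), about 47 mm away, and lies low.

Call:
{"method": "jog_arm", "body": {
  "deltas": [
    {"x": 0.05,"y": 0,"z": -0.95,"yaw": 0},
    {"x": 0,"y": 0,"z": -0.95,"yaw": 0},
    {"x": 0,"y": 0,"z": -0.95,"yaw": 0},
    {"x": 0,"y": 0,"z": -0.95,"yaw": 0},
    {"x": 0,"y": 0,"z": -0.9,"yaw": 0},
    {"x": 0,"y": 0,"z": 0,"yaw": 0},
    {"x": 0,"y": 0,"z": 0,"yaw": 0}
  ]
}}

```text
t: 9.38
eef_pos: [0.5056, -0.3188, 0.2167]
eef_rot: [-1.571, 0.0, -0.212]
contact_force: [0.3, -0.2, -0.6]
finger_gap: 0.0851
```

Run:
```python
from h import *
to([.504,-.3225,-.006],-12.2)
```

```text
t 9.38 pos [ 0.5056 -0.3188  0.2167] head -12.17 tooly [-0.  0. -1.] F [ 0.3 -0.2 -0.6] gap 0.0851
units [-0.02  7.42 -0.13] yaw 0.0
```

Call:
{"method": "jog_arm", "body": {
  "deltas": [
    {"x": -0.02,"y": 0.8,"z": -0.13,"yaw": 0},
    {"x": 0,"y": 0.8,"z": 0,"yaw": 0},
    {"x": 0,"y": 0.8,"z": 0,"yaw": 0},
    {"x": 0,"y": 0.8,"z": 0,"yaw": 0},
    {"x": 0,"y": 0.8,"z": 0,"yaw": 0},
    {"x": 0,"y": 0.8,"z": 0,"yaw": 0},
    {"x": 0,"y": 0.4,"z": 0,"yaw": 0},
    {"x": 0,"y": 0,"z": 0,"yaw": 0}
  ]
}}

```text
t: 10.05
eef_pos: [0.5032, -0.3201, 0.0586]
eef_rot: [-1.569, 0.004, -0.21]
contact_force: [-0.8, 0.3, -0.2]
finger_gap: 0.0851
```

Run:
```python
from h import *
s=to([.504,-.3225,-.006],-12.2)
f=robot.grab_frame("wrist");K,T=cam(f,s);cv2.imwrite("pics/w5.png",f["image"])
print("pred top",px(K,T,[.504,-.3225,.09]))
```

```text
t 10.05 pos [ 0.5032 -0.3201  0.0586] head -12.04 tooly [-0.003  0.003 -1.   ] F [-0.8  0.3 -0.2] gap 0.0851
units [ 0.05  2.15 -0.08] yaw 0.03
pred top [320.85227168 248.68175162]
```

View pics/w5.png

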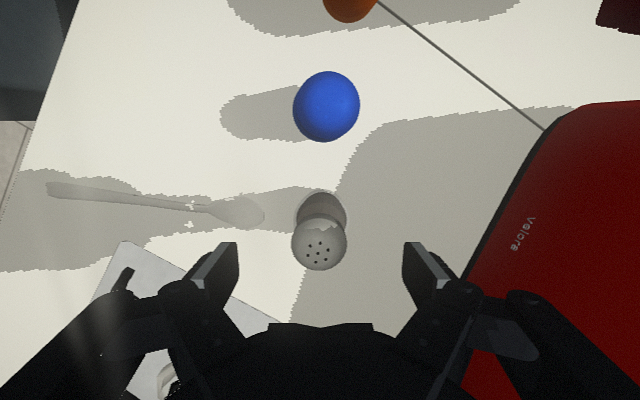

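The dome is at (319,245), centred between the jaws, and the toaster clears the right finger. Descend and grip.

Call:
{"method": "jog_arm", "body": {
  "deltas": [
    {"x": 0.03,"y": 0.6,"z": -0.05,"yaw": 0},
    {"x": 0,"y": 0.6,"z": 0,"yaw": 0},
    {"x": 0,"y": 0.5,"z": 0,"yaw": 0},
    {"x": 0,"y": 0.4,"z": 0,"yaw": 0},
    {"x": 0,"y": 0,"z": 0,"yaw": 0},
    {"x": 0,"y": 0,"z": 0,"yaw": 0}
  ]
}}

```text
t: 10.6
eef_pos: [0.505, -0.3241, -0.0015]
eef_rot: [-1.571, -0.0, -0.211]
contact_force: [-0.4, -0.3, -0.7]
finger_gap: 0.085
```

Call:
{"method": "jog_arm", "body": {
  "deltas": [
    {"x": 0,"y": 0,"z": 0,"yaw": 0},
    {"x": 0,"y": 0,"z": 0,"yaw": 0},
    {"x": 0,"y": 0,"z": 0,"yaw": 0},
    {"x": 0,"y": 0,"z": 0,"yaw": 0},
    {"x": 0,"y": 0,"z": 0,"yaw": 0},
    {"x": 0,"y": 0,"z": 0,"yaw": 0},
    {"x": 0,"y": 0,"z": 0,"yaw": 0},
    {"x": 0,"y": 0,"z": 0,"yaw": 0}
  ],
  "fingers": 30
}}

```text
t: 11.27
eef_pos: [0.505, -0.3246, -0.0009]
eef_rot: [-1.571, -0.001, -0.212]
contact_force: [-4.7, 0.8, 15.8]
finger_gap: 0.0389
```

Opening 38.9 mm with 16 N upward suggests that the pads are on the taper, too high. Open, go 10 mm lower and grip again.

Call:
{"method": "jog_arm", "body": {
  "deltas": [
    {"x": 0,"y": 0,"z": 0,"yaw": 0},
    {"x": 0,"y": 0,"z": 0,"yaw": 0},
    {"x": 0,"y": 0,"z": 0,"yaw": 0},
    {"x": 0,"y": 0.15,"z": 0,"yaw": 0},
    {"x": 0,"y": 0.15,"z": 0,"yaw": 0},
    {"x": 0,"y": 0.1,"z": 0,"yaw": 0},
    {"x": 0,"y": 0,"z": 0,"yaw": 0}
  ],
  "fingers": 65
}}

```text
t: 11.85
eef_pos: [0.5041, -0.3238, -0.0151]
eef_rot: [-1.57, 0.001, -0.212]
contact_force: [0.0, -0.8, 0.5]
finger_gap: 0.0651
```

Run:
```python
from h import *
s=to([.505,-.3245,-.012],-12.2)
f=robot.grab_frame("wrist");cv2.imwrite("pics/w6.png",f["image"][150:350,170:470].repeat(2,0).repeat(2,1))
```

```text
t 11.85 pos [ 0.5041 -0.3238 -0.0151] head -12.12 tooly [-0.001  0.001 -1.   ] F [ 0.  -0.8  0.5] gap 0.0651
units [ 0.03 -0.1  -0.02] yaw 0.01
```

View pics/w6.png

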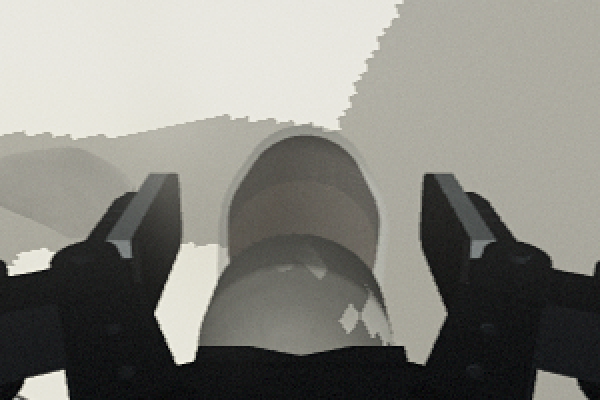

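The shaker stands upright and centred between the pads (pads 182–420, shaker 225–380 in the crop). Grip.

Call:
{"method": "jog_arm", "body": {
  "deltas": [
    {"x": 0,"y": 0,"z": 0,"yaw": 0},
    {"x": 0,"y": 0,"z": 0,"yaw": 0},
    {"x": 0,"y": 0,"z": 0,"yaw": 0},
    {"x": 0,"y": 0,"z": 0,"yaw": 0},
    {"x": 0,"y": 0,"z": 0,"yaw": 0},
    {"x": 0,"y": 0,"z": 0,"yaw": 0},
    {"x": 0,"y": 0,"z": 0,"yaw": 0},
    {"x": 0,"y": 0,"z": 0,"yaw": 0}
  ],
  "fingers": 30
}}

```text
t: 12.57
eef_pos: [0.5048, -0.3243, -0.0136]
eef_rot: [-1.571, -0.001, -0.212]
contact_force: [-0.5, 1.0, 5.8]
finger_gap: 0.0401
```

Call:
{"method": "jog_arm", "body": {
  "deltas": [
    {"x": 0,"y": -0.2,"z": 0,"yaw": 0},
    {"x": 0,"y": -0.4,"z": 0,"yaw": 0},
    {"x": 0,"y": -0.6,"z": 0,"yaw": 0},
    {"x": 0,"y": -0.8,"z": 0,"yaw": 0},
    {"x": 0,"y": 0,"z": 0,"yaw": 0},
    {"x": 0,"y": 0,"z": 0,"yaw": 0}
  ]
}}

```text
t: 13.07
eef_pos: [0.5057, -0.3249, 0.0481]
eef_rot: [-1.572, -0.003, -0.212]
contact_force: [0.2, 0.3, -0.5]
finger_gap: 0.0403
```

Run:
```python
from h import *
s=to([.504,-.324,.2],-12.2)
for i in range(3): print(robot.sense()["contact_force"])
f=robot.grab_frame("wrist");np.save("hold0.npy",f["image"]);cv2.imwrite("pics/w7.png",f["image"])
```

```text
t 13.07 pos [ 0.5057 -0.3249  0.0481] head -12.12 tooly [ 0.003 -0.002 -1.   ] F [ 0.2  0.3 -0.5] gap 0.0403
units [-0.05 -5.07  0.01] yaw 0.01
[ 0.19556481  0.32426237 -0.51119247]
[ 0.19556481  0.32426237 -0.51119247]
[ 0.19556481  0.32426237 -0.51119247]
```

Held (gap 40.3 mm, lifted 62 mm). Raise, then carry to above the +y compartment.

Call:
{"method": "jog_arm", "body": {
  "deltas": [
    {"x": 0,"y": -0.7,"z": 0,"yaw": 0},
    {"x": 0,"y": -0.8,"z": 0,"yaw": 0},
    {"x": 0,"y": -0.8,"z": 0,"yaw": 0},
    {"x": 0,"y": -0.8,"z": 0,"yaw": 0},
    {"x": 0,"y": -0.8,"z": 0,"yaw": 0},
    {"x": 0,"y": -0.7,"z": 0,"yaw": 0},
    {"x": 0,"y": -0.3,"z": 0.3,"yaw": 0},
    {"x": 0,"y": 0,"z": 0.6,"yaw": 0}
  ]
}}

```text
t: 13.78
eef_pos: [0.511, -0.2989, 0.1944]
eef_rot: [-1.572, -0.003, -0.213]
contact_force: [0.8, 0.1, -1.1]
finger_gap: 0.0401
```

Call:
{"method": "jog_arm", "body": {
  "deltas": [
    {"x": 0,"y": 0,"z": 0.8,"yaw": 0},
    {"x": 0,"y": 0,"z": 0.8,"yaw": 0},
    {"x": 0,"y": 0,"z": 0.8,"yaw": 0},
    {"x": 0,"y": 0,"z": 0.8,"yaw": 0},
    {"x": 0,"y": 0,"z": 0.8,"yaw": 0},
    {"x": 0,"y": 0,"z": 0.8,"yaw": 0},
    {"x": 0,"y": 0,"z": 0.8,"yaw": 0},
    {"x": 0,"y": 0,"z": 0.8,"yaw": 0}
  ]
}}

```text
t: 14.45
eef_pos: [0.5499, -0.1081, 0.1916]
eef_rot: [-1.571, 0.002, -0.212]
contact_force: [0.5, -0.5, -0.6]
finger_gap: 0.0403
```

Call:
{"method": "jog_arm", "body": {
  "deltas": [
    {"x": 0,"y": 0,"z": 0.8,"yaw": 0},
    {"x": 0,"y": 0,"z": 0.8,"yaw": 0},
    {"x": 0,"y": 0,"z": 0.8,"yaw": 0},
    {"x": 0,"y": 0,"z": 0.8,"yaw": 0},
    {"x": 0,"y": 0,"z": 0.8,"yaw": 0},
    {"x": 0,"y": 0,"z": 0.6,"yaw": 0},
    {"x": 0,"y": 0,"z": 0,"yaw": 0},
    {"x": 0,"y": 0,"z": 0,"yaw": 0}
  ]
}}

```text
t: 15.12
eef_pos: [0.5788, 0.0261, 0.1917]
eef_rot: [-1.571, 0.002, -0.21]
contact_force: [-0.7, 0.0, -1.1]
finger_gap: 0.0405
```

Run:
```python
from h import *
s=to([.5975,.0935,.002],-12.2)
```

```text
t 15.12 pos [0.5788 0.0261 0.1917] head -12.01 tooly [-0.002 -0.    -1.   ] F [-0.7  0.  -1.1] gap 0.0405
units [0.16 6.32 2.33] yaw 0.03
```

Call:
{"method": "jog_arm", "body": {
  "deltas": [
    {"x": 0.08,"y": 0,"z": 0.8,"yaw": 0},
    {"x": 0.08,"y": 0,"z": 0.8,"yaw": 0},
    {"x": 0,"y": 0,"z": 0.6,"yaw": 0},
    {"x": 0,"y": 0,"z": 0.2,"yaw": 0},
    {"x": 0,"y": 0,"z": 0,"yaw": 0},
    {"x": 0,"y": 0,"z": 0,"yaw": 0}
  ]
}}

```text
t: 15.62
eef_pos: [0.5988, 0.0935, 0.1924]
eef_rot: [-1.571, 0.001, -0.211]
contact_force: [-0.2, 0.7, -1.1]
finger_gap: 0.0404
```

Run:
```python
from h import *
s=to([.5975,.0935,.002],-12.2)
f=robot.grab_frame("wrist");K,T=cam(f,s);I=f["image"]
c=np.array([.584,.031]);h=np.radians(-12.2);x=np.array([np.cos(h),np.sin(h)]);y=np.array([-x[1],x[0]])
# rim corners predicted vs image edges saved for later
for a,b in((-.09,.132),(-.09,-.132),(-.082,.124)):print(a,b,px(K,T,[*(c+a*x+b*y),.126]).round(0))
cv2.imwrite("pics/w8.png",I)
```

```text
t 15.62 pos [0.5988 0.0935 0.1924] head -12.11 tooly [-0.001 -0.    -1.   ] F [-0.2  0.7 -1.1] gap 0.0404
units [-0.04  6.35 -0.  ] yaw 0.01
-0.09 0.132 [209. 119.]
-0.09 -0.132 [235. 371.]
-0.082 0.124 [220. 129.]
```

Call:
{"method": "jog_arm", "body": {
  "deltas": [
    {"x": -0.04,"y": 0.4,"z": 0,"yaw": 0},
    {"x": 0,"y": 0.4,"z": 0,"yaw": 0},
    {"x": 0,"y": 0.4,"z": 0,"yaw": 0},
    {"x": 0,"y": 0.4,"z": 0,"yaw": 0},
    {"x": 0,"y": 0.4,"z": 0,"yaw": 0},
    {"x": 0,"y": 0.4,"z": 0,"yaw": 0},
    {"x": 0,"y": 0.4,"z": 0,"yaw": 0},
    {"x": 0,"y": 0,"z": 0,"yaw": 0}
  ]
}}

```text
t: 16.33
eef_pos: [0.5967, 0.0943, 0.106]
eef_rot: [-1.572, 0.003, -0.212]
contact_force: [-1.2, -0.2, -0.7]
finger_gap: 0.0403
```

Call:
{"method": "jog_arm", "body": {
  "deltas": [
    {"x": 0,"y": 0.4,"z": 0,"yaw": 0},
    {"x": 0,"y": 0.4,"z": 0,"yaw": 0},
    {"x": 0,"y": 0.4,"z": 0,"yaw": 0},
    {"x": 0,"y": 0.4,"z": 0,"yaw": 0},
    {"x": 0,"y": 0.4,"z": 0,"yaw": 0},
    {"x": 0,"y": 0.4,"z": 0,"yaw": 0},
    {"x": 0,"y": 0,"z": 0,"yaw": 0}
  ]
}}

```text
t: 16.92
eef_pos: [0.5967, 0.0943, 0.0341]
eef_rot: [-1.572, 0.003, -0.212]
contact_force: [-1.0, -0.2, -1.1]
finger_gap: 0.0404
```

Call:
{"method": "jog_arm", "body": {
  "deltas": [
    {"x": 0,"y": 0.25,"z": 0,"yaw": 0},
    {"x": 0,"y": 0.2,"z": 0,"yaw": 0},
    {"x": 0,"y": 0,"z": 0,"yaw": 0}
  ]
}}

```text
t: 17.17
eef_pos: [0.5979, 0.0945, 0.0225]
eef_rot: [-1.571, 0.001, -0.212]
contact_force: [-0.0, 0.6, -1.3]
finger_gap: 0.0403
```

Expected touchdown at TCP z ≈ −0.001. Lowering slowly now.

Call:
{"method": "jog_arm", "body": {
  "deltas": [
    {"x": 0,"y": 0.2,"z": 0,"yaw": 0},
    {"x": 0,"y": 0.2,"z": 0,"yaw": 0},
    {"x": 0,"y": 0.15,"z": 0,"yaw": 0},
    {"x": 0,"y": 0,"z": 0,"yaw": 0}
  ]
}}

```text
t: 17.5
eef_pos: [0.5977, 0.0944, 0.0059]
eef_rot: [-1.571, 0.001, -0.212]
contact_force: [-0.1, 0.2, -0.6]
finger_gap: 0.0399
```

Call:
{"method": "jog_arm", "body": {
  "deltas": [
    {"x": 0,"y": 0.08,"z": 0,"yaw": 0},
    {"x": 0,"y": 0.08,"z": 0,"yaw": 0},
    {"x": 0,"y": 0,"z": 0,"yaw": 0}
  ]
}}

```text
t: 17.75
eef_pos: [0.5981, 0.0945, 0.0018]
eef_rot: [-1.571, 0.0, -0.212]
contact_force: [-0.2, 0.8, -1.3]
finger_gap: 0.0403
```

Call:
{"method": "jog_arm", "body": {
  "deltas": [
    {"x": 0,"y": 0.06,"z": 0,"yaw": 0},
    {"x": 0,"y": 0,"z": 0,"yaw": 0}
  ]
}}

```text
t: 17.92
eef_pos: [0.5982, 0.0945, 0.0002]
eef_rot: [-1.571, 0.0, -0.212]
contact_force: [-0.1, 0.2, -1.0]
finger_gap: 0.0402
```

Call:
{"method": "jog_arm", "body": {
  "deltas": [
    {"x": 0,"y": 0.06,"z": 0,"yaw": 0},
    {"x": 0,"y": 0,"z": 0,"yaw": 0}
  ]
}}

```text
t: 18.08
eef_pos: [0.5984, 0.0945, -0.0015]
eef_rot: [-1.571, -0.0, -0.212]
contact_force: [0.1, -0.3, -1.0]
finger_gap: 0.0403
```

Call:
{"method": "jog_arm", "body": {
  "deltas": [
    {"x": 0,"y": 0.04,"z": 0,"yaw": 0},
    {"x": 0,"y": 0,"z": 0,"yaw": 0}
  ]
}}

```text
t: 18.25
eef_pos: [0.5985, 0.0945, -0.0017]
eef_rot: [-1.571, -0.001, -0.212]
contact_force: [-4.6, -1.0, 17.6]
finger_gap: 0.0403
```

Touchdown exactly where expected (17.6 N). Release and withdraw.

Call:
{"method": "jog_arm", "body": {
  "deltas": [
    {"x": 0,"y": -0.03,"z": 0,"yaw": 0},
    {"x": 0,"y": 0,"z": 0,"yaw": 0},
    {"x": 0,"y": 0,"z": 0,"yaw": 0},
    {"x": 0,"y": 0,"z": 0,"yaw": 0},
    {"x": 0,"y": 0,"z": 0,"yaw": 0},
    {"x": 0,"y": 0,"z": 0,"yaw": 0}
  ],
  "fingers": 75
}}

```text
t: 18.75
eef_pos: [0.5982, 0.0945, -0.0019]
eef_rot: [-1.571, 0.0, -0.212]
contact_force: [0.2, -0.6, -0.6]
finger_gap: 0.0752
```

Call:
{"method": "jog_arm", "body": {
  "deltas": [
    {"x": 0,"y": -0.3,"z": 0,"yaw": 0},
    {"x": 0,"y": -0.5,"z": 0,"yaw": 0},
    {"x": 0,"y": -0.8,"z": 0,"yaw": 0},
    {"x": 0,"y": -0.9,"z": 0,"yaw": 0},
    {"x": 0,"y": -0.9,"z": 0,"yaw": 0},
    {"x": 0,"y": -0.9,"z": 0,"yaw": 0},
    {"x": 0,"y": -0.9,"z": 0,"yaw": 0},
    {"x": 0,"y": 0,"z": 0,"yaw": 0}
  ]
}}

```text
t: 19.42
eef_pos: [0.6011, 0.0948, 0.1601]
eef_rot: [-1.568, -0.007, -0.212]
contact_force: [1.0, 0.0, 0.9]
finger_gap: 0.0751
```

Call:
{"method": "jog_arm", "body": {
  "deltas": [
    {"x": 0,"y": -0.9,"z": 0,"yaw": 0},
    {"x": 0,"y": -0.9,"z": 0,"yaw": 0},
    {"x": 0,"y": 0,"z": 0,"yaw": 0},
    {"x": 0,"y": 0,"z": 0,"yaw": 0}
  ]
}}

```text
t: 19.75
eef_pos: [0.5991, 0.0946, 0.21]
eef_rot: [-1.57, -0.003, -0.212]
contact_force: [0.3, 0.6, -0.5]
finger_gap: 0.075
```

Run:
```python
from h import *
s=to([.567,-.033,.22],77.8)
f=robot.grab_frame("wrist");K,T=cam(f,s);cv2.imwrite("pics/w9.png",f["image"])
p=[.5983,.0945]
print("pred top",px(K,T,[*p,.102]),"base",px(K,T,[*p,.012]))
g=robot.grab_frame("scene")["image"]; cv2.imwrite("pics/s3.png",g)
a=np.hstack([cv2.resize(f["image"][100:400,120:520],(400,300)),cv2.resize(g[100:250,230:430],(400,300))]);cv2.imwrite("pics/comb.png",a)
```

```text
t 19.75 pos [0.5991 0.0946 0.21  ] head -12.12 tooly [ 0.003  0.    -1.   ] F [ 0.3  0.6 -0.5] gap 0.075
units [-0.15 -0.34 -4.38] yaw -14.99
pred top [318.10159393 187.66278285] base [318.25952482 172.27767893]
```

View pics/comb.png

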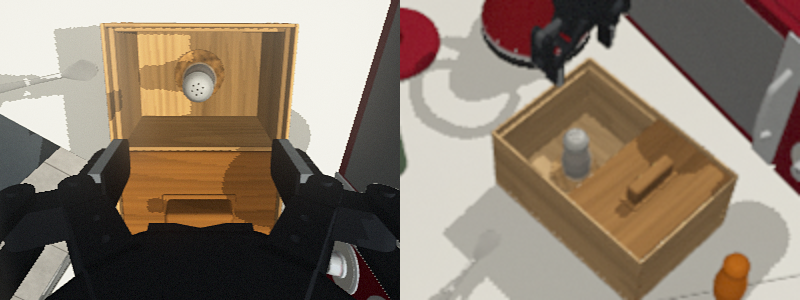

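The shaker stands upright on the cork in the +y compartment (about 200,85 left; 577,155 right) and the cover rests over the −y one. Now go to the bar and slide the cover to +y.

Call:
{"method": "jog_arm", "body": {
  "deltas": [
    {"x": -0.07,"y": 0,"z": -0.9,"yaw": -1},
    {"x": -0.05,"y": 0,"z": 0,"yaw": -1},
    {"x": 0,"y": 0,"z": 0,"yaw": -1},
    {"x": 0,"y": 0,"z": 0,"yaw": -1},
    {"x": 0,"y": 0,"z": 0,"yaw": -1},
    {"x": 0,"y": 0,"z": 0,"yaw": -1},
    {"x": 0,"y": 0,"z": 0,"yaw": -1},
    {"x": 0,"y": 0,"z": 0,"yaw": -1}
  ],
  "fingers": 45
}}

```text
t: 20.52
eef_pos: [0.5882, 0.0686, 0.2069]
eef_rot: [-1.57, 0.002, 0.631]
contact_force: [-0.9, 0.4, -0.7]
finger_gap: 0.0449
```

Call:
{"method": "jog_arm", "body": {
  "deltas": [
    {"x": 0,"y": 0,"z": 0,"yaw": -1},
    {"x": 0,"y": 0,"z": 0,"yaw": -1},
    {"x": 0,"y": 0,"z": 0,"yaw": -1},
    {"x": 0,"y": 0,"z": 0,"yaw": -1},
    {"x": 0,"y": 0,"z": 0,"yaw": -1},
    {"x": 0,"y": 0,"z": 0,"yaw": -1},
    {"x": 0,"y": 0,"z": 0,"yaw": -1},
    {"x": 0,"y": 0,"z": 0,"yaw": 0}
  ]
}}

```text
t: 21.18
eef_pos: [0.5883, 0.0687, 0.207]
eef_rot: [-1.569, 0.001, 1.365]
contact_force: [0.7, -1.0, 0.3]
finger_gap: 0.045
```

Run:
```python
from h import *
to([.569,-.0287,.097],77.8)
```

```text
t 21.18 pos [0.5883 0.0687 0.207 ] head 78.19 tooly [-0.002 -0.    -1.   ] F [ 0.7 -1.   0.3] gap 0.045
units [-3.31  3.67 -0.04] yaw 0.07
```

Call:
{"method": "jog_arm", "body": {
  "deltas": [
    {"x": -0.8,"y": 0,"z": 0,"yaw": 0.07},
    {"x": -0.8,"y": 0,"z": 0,"yaw": 0},
    {"x": -0.8,"y": 0,"z": 0,"yaw": 0},
    {"x": -0.7,"y": 0,"z": 0,"yaw": 0},
    {"x": -0.25,"y": 0,"z": 0,"yaw": 0},
    {"x": 0,"y": 0,"z": 0,"yaw": 0},
    {"x": 0,"y": 0.6,"z": 0,"yaw": 0},
    {"x": 0,"y": 0,"z": 0,"yaw": 0}
  ]
}}

```text
t: 21.85
eef_pos: [0.5662, -0.0286, 0.1879]
eef_rot: [-1.568, 0.0, 1.35]
contact_force: [-0.6, -0.3, -0.7]
finger_gap: 0.0449
```

Run:
```python
from h import *
to([.569,-.0287,.097],77.8)
```

```text
t 21.85 pos [ 0.5662 -0.0286  0.1879] head 77.35 tooly [-0.003  0.001 -1.   ] F [-0.6 -0.3 -0.7] gap 0.0449
units [ 0.02  3.03 -0.1 ] yaw -0.08
```

Call:
{"method": "jog_arm", "body": {
  "deltas": [
    {"x": 0,"y": 0.5,"z": -0.1,"yaw": 0},
    {"x": 0,"y": 0.5,"z": 0,"yaw": -0.08},
    {"x": 0,"y": 0.5,"z": 0,"yaw": 0},
    {"x": 0,"y": 0.5,"z": 0,"yaw": 0},
    {"x": 0,"y": 0.4,"z": 0,"yaw": 0},
    {"x": 0,"y": 0.3,"z": 0,"yaw": 0},
    {"x": 0,"y": 0.2,"z": 0,"yaw": 0},
    {"x": 0,"y": 0,"z": 0,"yaw": 0}
  ]
}}

```text
t: 22.52
eef_pos: [0.5698, -0.0295, 0.1022]
eef_rot: [-1.569, 0.0, 1.36]
contact_force: [0.5, -0.2, 0.7]
finger_gap: 0.0454
```

Call:
{"method": "jog_arm", "body": {
  "deltas": [
    {"x": 0.3,"y": 0,"z": 0,"yaw": 0},
    {"x": 0.4,"y": 0,"z": 0,"yaw": 0},
    {"x": 0.4,"y": 0,"z": 0,"yaw": 0},
    {"x": 0.4,"y": 0,"z": 0,"yaw": 0},
    {"x": 0.4,"y": 0,"z": 0,"yaw": 0},
    {"x": 0.4,"y": 0,"z": 0,"yaw": 0},
    {"x": 0.4,"y": 0,"z": 0,"yaw": 0},
    {"x": 0,"y": 0,"z": 0,"yaw": 0}
  ]
}}

```text
t: 23.18
eef_pos: [0.5878, 0.0517, 0.1033]
eef_rot: [-1.571, -0.001, 1.362]
contact_force: [-0.5, -0.7, 1.3]
finger_gap: 0.0456
```

Run:
```python
from h import *
to([.596,.105,.097],77.8)
```

```text
t 23.18 pos [0.5878 0.0517 0.1033] head 78.02 tooly [ 0.     0.001 -1.   ] F [-0.5 -0.7  1.3] gap 0.0456
units [1.8  0.21 0.1 ] yaw 0.04
```

Call:
{"method": "jog_arm", "body": {
  "deltas": [
    {"x": 0.4,"y": 0,"z": 0,"yaw": 0},
    {"x": 0.4,"y": 0,"z": 0,"yaw": 0},
    {"x": 0.4,"y": 0,"z": 0,"yaw": 0},
    {"x": 0.25,"y": 0,"z": 0,"yaw": 0},
    {"x": 0,"y": 0,"z": 0,"yaw": 0}
  ]
}}

```text
t: 23.6
eef_pos: [0.5967, 0.0934, 0.1031]
eef_rot: [-1.571, -0.0, 1.361]
contact_force: [-0.7, 0.1, 0.7]
finger_gap: 0.045
```

Call:
{"method": "jog_arm", "body": {
  "deltas": [
    {"x": 0.15,"y": 0,"z": 0,"yaw": 0},
    {"x": 0.15,"y": 0,"z": 0,"yaw": 0},
    {"x": 0,"y": 0,"z": 0,"yaw": 0}
  ]
}}

```text
t: 23.85
eef_pos: [0.5983, 0.1009, 0.1031]
eef_rot: [-1.571, -0.0, 1.36]
contact_force: [-0.3, 0.0, 0.2]
finger_gap: 0.0451
```

Call:
{"method": "jog_arm", "body": {
  "deltas": [
    {"x": 0.12,"y": 0,"z": 0,"yaw": 0},
    {"x": 0,"y": 0,"z": 0,"yaw": 0}
  ]
}}

```text
t: 24.02
eef_pos: [0.599, 0.1042, 0.1032]
eef_rot: [-1.571, -0.0, 1.36]
contact_force: [0.2, -0.4, 0.7]
finger_gap: 0.0452
```

Call:
{"method": "jog_arm", "body": {
  "deltas": [
    {"x": 0.1,"y": 0,"z": 0,"yaw": 0},
    {"x": 0,"y": 0,"z": 0,"yaw": 0}
  ]
}}

```text
t: 24.18
eef_pos: [0.5992, 0.1053, 0.1031]
eef_rot: [-1.57, 0.003, 1.361]
contact_force: [-1.9, -15.0, 4.4]
finger_gap: 0.0451
```

Call:
{"method": "jog_arm", "body": {
  "deltas": [
    {"x": 0.07,"y": 0,"z": 0,"yaw": 0},
    {"x": 0,"y": 0,"z": 0,"yaw": 0}
  ]
}}

```text
t: 24.35
eef_pos: [0.5992, 0.1055, 0.1031]
eef_rot: [-1.57, 0.005, 1.361]
contact_force: [-4.2, -30.9, 5.5]
finger_gap: 0.0448
```

The stop was met at the expected place. Back off, lift clear and check.

Call:
{"method": "jog_arm", "body": {
  "deltas": [
    {"x": -0.4,"y": 0,"z": 0,"yaw": 0},
    {"x": 0,"y": 0,"z": 0,"yaw": 0},
    {"x": 0,"y": -0.7,"z": 0,"yaw": 0},
    {"x": 0,"y": -0.9,"z": 0,"yaw": 0},
    {"x": 0,"y": -0.9,"z": 0,"yaw": 0},
    {"x": 0,"y": -0.9,"z": 0,"yaw": 0},
    {"x": 0,"y": 0,"z": 0.9,"yaw": 0},
    {"x": 0,"y": 0,"z": 0.9,"yaw": 0}
  ]
}}

```text
t: 25.02
eef_pos: [0.5461, 0.1089, 0.2068]
eef_rot: [-1.574, -0.002, 1.359]
contact_force: [-1.8, 0.0, -1.8]
finger_gap: 0.0448
```

Call:
{"method": "jog_arm", "body": {
  "deltas": [
    {"x": 0,"y": -0.3,"z": 0.9,"yaw": 0},
    {"x": 0,"y": -0.3,"z": 0.5,"yaw": 0},
    {"x": 0,"y": 0,"z": 0,"yaw": 0},
    {"x": 0,"y": 0,"z": 0,"yaw": 0},
    {"x": 0,"y": 0,"z": 0,"yaw": 0}
  ]
}}

```text
t: 25.43
eef_pos: [0.5045, 0.1175, 0.2233]
eef_rot: [-1.572, -0.0, 1.36]
contact_force: [0.1, -0.1, 0.8]
finger_gap: 0.045
```

Run:
```python
from h import *
s=to(None)
f=robot.grab_frame("wrist");K,T=cam(f,s);I=f["image"];cv2.imwrite("pics/w10.png",I)
c=np.array([.584,.031]);h=np.radians(-12.2);x=np.array([np.cos(h),np.sin(h)]);y=np.array([-x[1],x[0]])
# brightness profile along box y at x=-0.06 on the cover plane, to find the cover's -y edge (expected y=-0.001)
S=[(b,*I[int(v),int(u)]) for b in np.arange(-.03,.03,.004) for u,v in[px(K,T,[*(c-.06*x+b*y),.1185])]]
for r in S:print([round(float(q),3) for q in r])
def cmp(n,box):  # compare with the first picture outside the arm
    g=robot.grab_frame(n)["image"];o=cv2.imread(f"pics/{n}0.png")
    for k,(u0,v0,u1,v1) in box.items():
        d=cv2.absdiff(g[v0:v1,u0:u1],o[v0:v1,u0:u1]).max(2);print(n,k,"px changed",int((d>40).sum()),"of",d.size)
cmp("top",dict(candle=(220,185,252,215),mug=(196,220,236,268),spL=(296,205,310,268),spR=(425,205,444,262)))
cmp("scene",dict(candle=(203,140,236,192),mug=(150,165,197,215),spL=(230,212,282,272),spR=(365,310,432,360),boxsh=(340,190,366,220)))
```

```text
t 25.43 pos [0.5045 0.1175 0.2233] head 77.94 tooly [ 0.001  0.    -1.   ] F [ 0.1 -0.1  0.8] gap 0.045
[-0.03, 73.0, 123.0, 163.0]
[-0.026, 74.0, 121.0, 161.0]
[-0.022, 81.0, 135.0, 174.0]
[-0.018, 79.0, 132.0, 172.0]
[-0.014, 78.0, 132.0, 172.0]
[-0.01, 81.0, 131.0, 171.0]
[-0.006, 81.0, 130.0, 173.0]
[-0.002, 83.0, 140.0, 186.0]
[0.002, 55.0, 108.0, 162.0]
[0.006, 60.0, 109.0, 164.0]
[0.01, 54.0, 109.0, 166.0]
[0.014, 57.0, 113.0, 170.0]
[0.018, 52.0, 108.0, 163.0]
[0.022, 55.0, 113.0, 174.0]
[0.026, 58.0, 121.0, 186.0]
top candle px changed 477 of 960
top mug px changed 239 of 1920
top spL px changed 862 of 882
top spR px changed 466 of 1083
scene candle px changed 0 of 1716
scene mug px changed 0 of 2350
scene spL px changed 0 of 3120
scene spR px changed 137 of 3350
scene boxsh px changed 0 of 780
```

The cover's edge is where full travel puts it (y ≈ 0 ± 2 mm). Bystanders and the shaker in use are unchanged in the unobstructed scene view; the few changed pixels near the right spoon fit the removed shaker's shadow.

```bash
python3 -c "
from cell import robot
print(robot.finish_job())"
```

```text
the job is handed in; nothing more can be done
None
```

I put the loose shaker upright on the cork of the empty +y compartment, slid the cover fully over it, and handed the job in at about 25.5 s. No verdict came back.

**What happened:** The cover started mostly over the empty compartment, so I pushed it to its −y stop first. I then placed the shaker gently and pushed the cover back to its +y stop.

**Last checks:**
- **Shaker:** it touched down at the height expected for the cork and stood upright after release. I could not see it again once it was covered.
- **Cover:** it met the stop at the predicted place with 15 N, then 31 N on one further nudge. Its edge now shows within about 2 mm of full travel.
- **Surroundings:** in the scene view the shaker in use, candle, mug and left spoon were unchanged. About 140 of 3,350 pixels differ near the right spoon, probably the removed shaker's shadow, which I did not confirm. The arm covered much of the top view, so that comparison told me nothing.

**What disagreed:**
- **Fingertips:** they sat about 30 to 40 mm behind the reported tool centre point (TCP), not 8 mm ahead of it. My first cover push therefore passed over the bar without touching it, and I corrected the height for every later move.
- **First grip:** it sat high on the shaker, with 16 N upward, so I redid it about 13 mm lower before lifting.

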